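# Roll the canister into the labelling cradle

### The job

Push the steel canister that lies at the foot of the labelling cradle's ramp up the ramp until it drops onto the rubber wheels at the stop, keeping a steady, gentle push behind it so that it never runs back or shoots ahead. Then push the hold-down arm over until its rubber roller rests on the canister, and leave it so. Only push with the fingertips: roll the canister, do not grip or lift it, and leave the instruments and the other canister where they are.

Things in the scene. Friction and masses are not known exactly. Their poses are not given: they have to be found in the camera images.
- canister: Closed steel canister to be labelled, a cylinder 68 mm in diameter, 110 mm long (0.28 to 0.56 kg), lying on its side on the cradle's level infeed. Origin at its centre, on the cylinder axis; its y axis is the cylinder axis (roughly the cradle's y), x and z turn round with it as it rolls. It rolls freely: unsupported on the ramp it runs back. Friction on the ramp is about 0.3.
- cradle: Fixed bench labelling cradle for round canisters, 325 x 130 mm, grey drive housing on its +y side (x -30 to 160, y 66 to 111, 46 mm high). Origin on the bench under the ramp's middle; x uphill (the way to push), y left, z up. Level infeed, floor 3 mm above the bench, from a 9 mm high front lip at x -150 to -145 to x -75. Cheeks' inner faces at y +-59.5, tops 24 mm high at the infeed.
- ramp_foot (a point): Middle of the ramp's lower edge, cradle x -75, y 0, z 3 mm. The aluminium ramp, 119 mm wide between the cheeks, rises from here at 12 degrees along cradle x; the cheeks stand about 20 mm above it.
- ramp_top (a point): Middle of the ramp's upper edge, cradle x 57, y 0, z 31 mm. Behind it lie two axles of freely turning rubber wheels, 22 mm diameter, tops 32 mm high, at cradle x 69 and 107; past the first axle (centre at x 69, 66 mm high) the canister drops 4 mm by itself and stays. Cheeks there are 50 mm high.
- stop (a point): Middle of the stop's rubber buffer, cradle x 123.5, y 0, z 62 mm, facing down the ramp; the stop fence is 47 to 77 mm high. Behind it posts 106 mm high (x 134 to 170) carry the hold-down arm.
- seat (a point): Where the canister's centre is when it lies on both axles of wheels: cradle x 88, y 0, z 62 mm, 1.5 mm short of touching the buffer. Axes as the cradle's.
- hold_down (a joint): Hold-down arm's hinge (rad), axis along the cradle's y at cradle x 152, z 95 mm. 0: down, its rubber roller (16 mm diameter, 65 mm from the hinge) on a canister in the seat. 1.43 is upright, more leans away from the ramp; limits -0.25, 1.75. Starts at 1.35 to 1.65 and stays put near upright; pushed towards the ramp to below about 0.9 it sinks on by its own weight, damped.
- hold_down_bar (a point): Middle of the black round cross bar at the free end of the hold-down arm, 12 mm thick, 106 mm long (along the cradle's y), 104 mm from the hinge: the part to push. About 199 mm above the bench with the arm upright, 109 mm (at cradle x 49) with the arm down.
- short_canister: Bystander: a shorter steel canister standing upright, 68 mm diameter, 75 mm high. Origin at the centre of its underside.
- marker: Bystander: blue skin marker 133 mm long, lying on the drive housing. Origin under its middle.
- tweezers: Bystander: steel tweezers 143 mm long on the bench. Origin under the middle.
- osteotome: Bystander: steel osteotome 191 mm long on the bench. Origin under the middle.

How it is judged:
By the outcome, as a careful person would: the job done as asked, in the order asked, and still so for the second after the job is handed in, with the robot touching nothing.
It also fails if it takes over 64 s, if anything falls off the work surface, if the arm or the gripper's body presses on something with over 40 N, if the wrist force passes 120 N, or if a joint passes its speed limit or range.

### The arm

A 7-joint arm with a two-finger parallel gripper is mounted at the origin on a cart in front of the work surface, level with it; the furniture and walls round the work are solid. World frame = base frame: x ahead of the robot, y to its left, z up, the work surface at z = 0. Lengths are in mm, angles in rad, forces in N, time in s.
With the tool pointing down it reaches from about 400 to 875 mm from the base axis. Payload 6.5 kg.
Tool frame: the origin (TCP) lies midway between the tips of the shut fingers; the grasp point (between the pads) lies 19 mm behind it; z points along the fingers, y is the line along which they close (so a half turn about z gives the same grasp; the last joint's range is limited). The gripper opens to 88 mm and grips with 3 to 60 N. Pads are 18 mm wide; open, the fingers measure 123 mm over their backs; the gripper's body (75 mm by 187 mm) begins 45 mm behind the grasp point.
Start: joints at [1.067, 0.536, -0.004, 1.538, 0.003, 1.067, -0.071], TCP at [275.561, -588.69, 238.716] pointing down, gripper open.
Joint ranges: [-2.7, 2.7], [-0.37, 2.16], [-1.27, 1.26], [0.24, 2.4], [-1.31, 4.45], [0.19, 1.91], [-2.76, 2.76]. Speed limits (rad/s): [2.39, 2.39, 3.14, 3.14, 3.14, 3.14, 3.14].

### API

Orientations are given as a 3x3 rotation matrix whose columns are the frame's x, y, z axes.
In Python, from rig import ctrl gives the robot as it stands. Calls block until the motion is done:
- ctrl.reach(position, orientation): joint-space move of the TCP to a pose.
- ctrl.movel(position, max_speed=150, rotation=None): straight line of the TCP; rotation=None keeps the orientation; max_speed is the mean speed in mm/s.
- ctrl.goto_joints(angles): joint-space move.
- ctrl.ungrasp() and ctrl.clamp(grip_force=None): open the fingers fully, or close them until they stop; grip_force is the grip in N (None keeps the last).
- ctrl.dwell(seconds).
- ctrl.solve_ik(position, orientation): joint angles nearest the present ones, or None.
- ctrl.observe(): the state.
- ctrl.read_camera(name): name is "scene" or "top" or "wrist"; returns a dict with "img" (480x640x3 uint8, red, green, blue), "camera_matrix" (3x3 intrinsics, pixels), "R" (3x3) and "t" (3): a world point X has camera coordinates R X + t. Camera axes: x right, y down, z forward; pixel columns grow to the right and rows downward; lengths in mm; the calibration is good to about 2 mm. The wrist camera is an equidistant fisheye: a pixel r from the principal point sees the ray r / f radians off the axis. A picture is of the moment at which its call begins. There is no depth.
A pose or a line that the arm cannot do raises ctrl.Unreachable and nothing moves.
- ctrl.hand_in(): hands the job in; it is judged then, once.
The state is a dict: "time": time; "q": joint angles; "dq": joint speeds; "tau": joint torques, N m; "tcp_pos": TCP position; "orientation": TCP orientation; "contact_force": force on the tool from outside, world axes, zero at the start; "ft_torque": the same for the moment, N m; "opening": finger opening in mm; "gripper_force": force on a finger pad.
Only numpy, scipy, OpenCV 4.12 (cv2) and the standard library are available. Lean on these libraries where they do the work, as an engineer would, in place of code of your own. Each camera call takes 0.05 s, during which the arm holds its last target. There are 200 camera calls.

## Working session

There is one attempt and no reset: what is moved stays moved. The work goes in short steps, each a Python script; the robot and the scene stay as the last script left them, time stands still between calls to the robot, and variables do not carry over. Pictures are saved under pics/ and viewed, at most 10 in all, crops included, and the job is handed in when it is done.

```bash
ls; mkdir -p pics; python3 - <<'E'
from rig import ctrl
import cv2,numpy as np
s=ctrl.observe();print(s['time'],s['tcp_pos'],s['opening'],s['contact_force'])
for n in ['scene','top']:
    c=ctrl.read_camera(n);cv2.imwrite(f'pics/{n}0.png',c['img'][:,:,::-1]);np.savez(f'{n}0.npz',**c)
    print(n,c['camera_matrix'],c['R'],c['t'], -c['R'].T@c['t'])
E
```

```text
pics
0.0 [ 275.27871942 -588.16333586  237.87142355] 88.31287021375972 [-0.61460946 -0.34604073 -0.46716584]
scene [[462.7523447    0.         323.84482342]
 [  0.         462.7523447  247.43144355]
 [  0.           0.           1.        ]] [[-0.84488987 -0.53485996  0.00927024]
 [-0.38795788  0.60072106 -0.69901566]
 [ 0.36830666 -0.59418771 -0.71504627]] [ 460.7175748   114.05285145 1018.09797716] [ 58.53104406 782.84674046 803.44092849]
top [[538.49288217   0.         313.24269683]
 [  0.         538.49288217 230.58592973]
 [  0.           0.           1.        ]] [[ 0.02294823 -0.99973581  0.00130279]
 [-0.98418397 -0.02282017 -0.17567345]
 [ 0.17565677  0.00274921 -0.98444763]] [ 167.11827729  440.75139111 1256.29300665] [ 209.26901371  173.67833191 1313.9652746 ]
```

View pics/scene0.png

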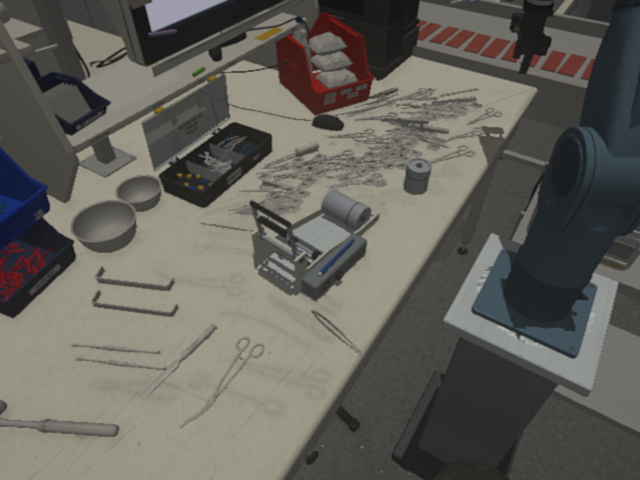

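View pics/top0.png

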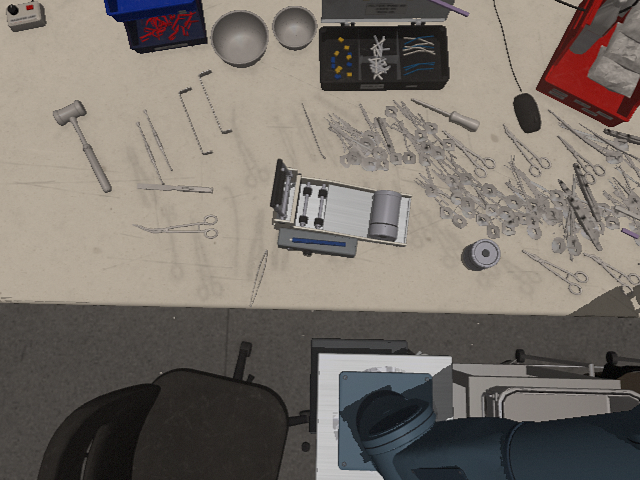

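The top view shows the cradle at about (340,215). The canister is at (385,214), uphill is image left, and the black hold-down bar is at (280,190). I'll zoom in next.

```bash
python3 - <<'E'
import cv2
a=cv2.imread('pics/top0.png')[150:265,260:420];cv2.imwrite('pics/topz.png',cv2.resize(a,None,fx=5,fy=5,interpolation=cv2.INTER_CUBIC))
a=cv2.imread('pics/scene0.png')[180:300,235:385];cv2.imwrite('pics/scenez.png',cv2.resize(a,None,fx=5,fy=5,interpolation=cv2.INTER_CUBIC))
E
```

```text
(no output)
```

View pics/topz.png

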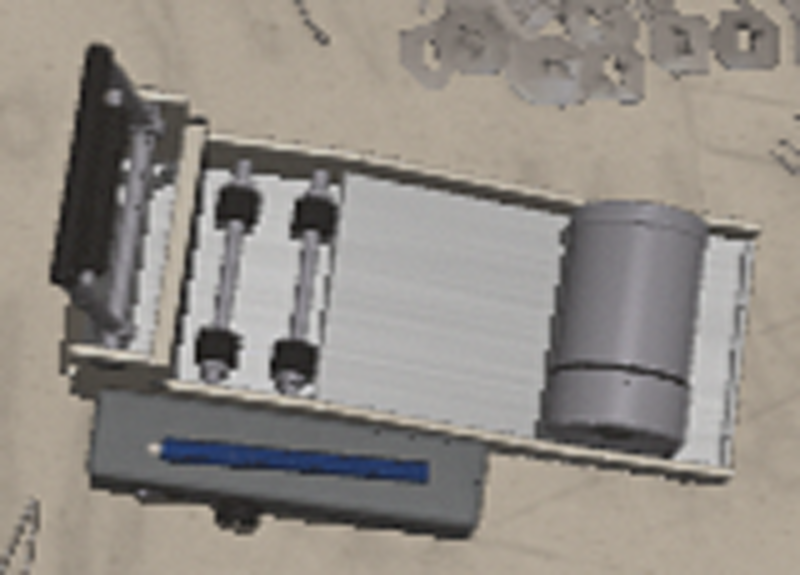

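View pics/scenez.png

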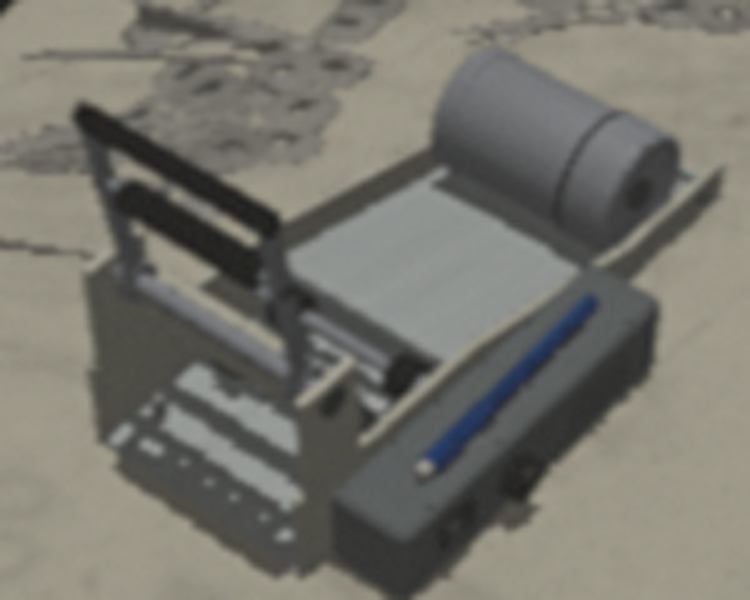

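Zoomed top view: the housing's top corners are at about (92,487), (465,533) and (488,452), and the ramp's top edge runs (345,172)–(318,395). The canister spans columns 542–708 and the bar runs (97,50)–(63,280). The scene zoom shows the bar at (85,112)–(272,225) and the canister's +y face at (638,192). Next I'll fit the cradle pose and triangulate.

```bash
cat > geo.py <<'E'
import numpy as np
from scipy.optimize import least_squares
C={n:dict(np.load(n+'0.npz')) for n in ['top','scene']}
off={'top':(260,150),'scene':(235,180)}
def px(n,p): return (np.array(p,float)+.5)/5-.5+off[n]
def proj(n,X):
    c=C[n];q=(c['R']@np.asarray(X).T).T+c['t'];q=q@c['camera_matrix'].T;return q[:,:2]/q[:,2:]
def tri(a,b):
    def f(X): return np.r_[proj('top',X[None])[0]-px('top',a),proj('scene',X[None])[0]-px('scene',b)]
    r=least_squares(f,[500,200,60]);return r.x,r.fun
def W(p,X):
    X=np.asarray(X,float);c,s=np.cos(p[2]),np.sin(p[2])
    return np.c_[p[0]+c*X[:,0]-s*X[:,1],p[1]+s*X[:,0]+c*X[:,1],X[:,2]+(p[3] if len(p)>3 else 0)]
E
python3 - <<'E'
from geo import *
obs=[('top',(160,111,46),(92,487)),('top',(-30,111,46),(470,537)),('top',(-30,66,46),(489,452)),
('top',(57,-59.5,31),(347,173)),('top',(57,59.5,31),(318,398)),('top',(-150,-65,24),(760,230)),('top',(-150,65,24),(732,481)),
('scene',(160,111,46),(405,545)),('scene',(160,66,46),(333,492)),('scene',(-30,111,46),(657,300)),('scene',(-150,65,24),(720,170))]
f=lambda p:np.concatenate([proj(n,W(p,[X]))[0]-px(n,q) for n,X,q in obs])
r=least_squares(f,[450,150,1.5,0],loss='soft_l1');print(r.x);print(f(r.x).reshape(-1,2).round(1))
np.save('pose.npy',r.x[:3])
p=r.x[:3]
def inv(X):
    d=np.asarray(X)[:2]-p[:2];c,s=np.cos(p[2]),np.sin(p[2]);return np.r_[c*d[0]+s*d[1],-s*d[0]+c*d[1],X[2]].round(1)
for nm,a,b in [('bar-',(97,50),(85,112)),('bar+',(63,280),(272,225))]:
    X,e=tri(a,b);print(nm,X.round(1),inv(X),e.round(1))
# canister: mid silhouette ends on plane z=37 and its end-face centre
c=C['top']
for q in [(640,205),(615,440),(572,215),(708,215),(542,430),(688,440)]:
    u=np.linalg.inv(c['camera_matrix'])@np.r_[px('top',q),1];d=c['R'].T@u;o=-c['R'].T@c['t']
    print(q,inv(o+d*(37-o[2])/d[2]))
X,e=tri((613,440),(638,192));print('face+',X,inv(X),e)
print('seat',W(p,[[88,0,62],[-108,0,37]]).round(1))
E
```

```text
[489.43704326  92.02413625   1.45166606  -2.66179696]
[[-1.5 -1.7]
 [ 1.9 -0.5]
 [ 0.5 -2. ]
 [-0.2  0.1]
 [-1.1  2.2]
 [ 0.5 -1.1]
 [ 0.2  0.2]
 [ 0.4  0.5]
 [-1.3  0.7]
 [ 2.1  0.7]
 [ 1.3 -0.8]]
bar- [560.1 253.4 201.1] [168.6 -50.9 201.1] [ 0.2  0.5 -0.5 -0.1]
bar+ [459.5 264.8 198.6] [168.   50.2 198.6] [ 0.1  0.3 -0.2 -0.1]
(640, 205) [-87.3 -61.8  37. ]
(615, 440) [-89.1  55.4  37. ]
(572, 215) [-55.  -52.1  37. ]
(708, 215) [-120.7  -61.6   37. ]
(542, 430) [-53.7  55.5  37. ]
(688, 440) [-123.8   50.4   37. ]
face+ [424.62680542  12.10433073  40.88261905] [-87.1  54.9  40.9] [-0.19321083 -0.59626946  0.62257143  0.15907381]
seat [[499.9 179.4  62. ]
 [476.6 -15.2  37. ]]
```

Cradle pose found, with the canister centre at cradle x ≈ -88 and the bar at x ≈ 168, z ≈ 200, which agrees with the text. I'll shut the fingers and move in behind the canister.

```bash
cat > rb.py <<'E'
from rig import ctrl
import numpy as np,cv2
from geo import W
p=np.load('pose.npy');cx=np.array([np.cos(p[2]),np.sin(p[2]),0]);z=np.array([0,0,-1.])
ys=np.array([-cx[1],cx[0],0])
def pos(x,zz,y=0): return W(p,[[x,y,zz]])[0]
def Rt(s): y=s*ys; return np.c_[np.cross(y,z),y,z]
def st(t=''):
    s=ctrl.observe();d=s['tcp_pos']-pos(0,0);print(t,round(s['time'],2),'cradle',(d@cx).round(1),(d@ys).round(1),d[2].round(1),'F',s['contact_force'].round(1),'open',round(s['opening'],1))
def pic(n,f,box=None,k=5):
    im=ctrl.read_camera(n)['img'][:,:,::-1]
    if box: a,b,c,d=box;im=cv2.resize(im[c:d,a:b],None,fx=k,fy=k,interpolation=cv2.INTER_CUBIC)
    cv2.imwrite(f'pics/{f}.png',im)
E
python3 - <<'E'
from rb import *
q0=ctrl.observe()['q'];best=None
for s in (1,-1):
    q=ctrl.solve_ik(pos(-150,170),Rt(s));q2=ctrl.solve_ik(pos(195,290),Rt(s))
    print(s,None if q is None else np.round(q,2),None if q2 is None else np.round(q2,2))
    if q is not None and (best is None or abs(q[6])<best[0]): best=(abs(q[6]),s)
s=best[1]
ctrl.clamp(5);st('shut')
ctrl.reach(pos(-150,170),Rt(s));st('above')
ctrl.movel(pos(-150,25),120);st('down')
ctrl.movel(pos(-127,26),9);st('touch')
pic('top','t1',(260,420,150,265))
E
```

```text
1 [-0.8   0.58  1.1   2.09 -0.68  0.89 -2.57] [ 0.15  0.6  -1.07  1.61  0.55  1.26  2.  ]
-1 [ 0.41  0.38 -0.46  2.03  0.24  0.78 -0.31] [ 0.12  0.58 -1.02  1.61  0.51  1.24 -1.12]
shut 1.4 cradle -701.3 131.5 238.7 F [-0.5  1.3 -0.2] open 0.7
above 3.45 cradle -151.2 -0.4 170.1 F [ 0.2 -0.7 -0.8] open 0.6
down 4.81 cradle -150.0 -0.5 25.5 F [-0.3  0.1  0.2] open -0.0
touch 7.52 cradle -127.0 -0.0 26.0 F [ 0.   0.5 -0.2] open 0.7
```

View pics/t1.png

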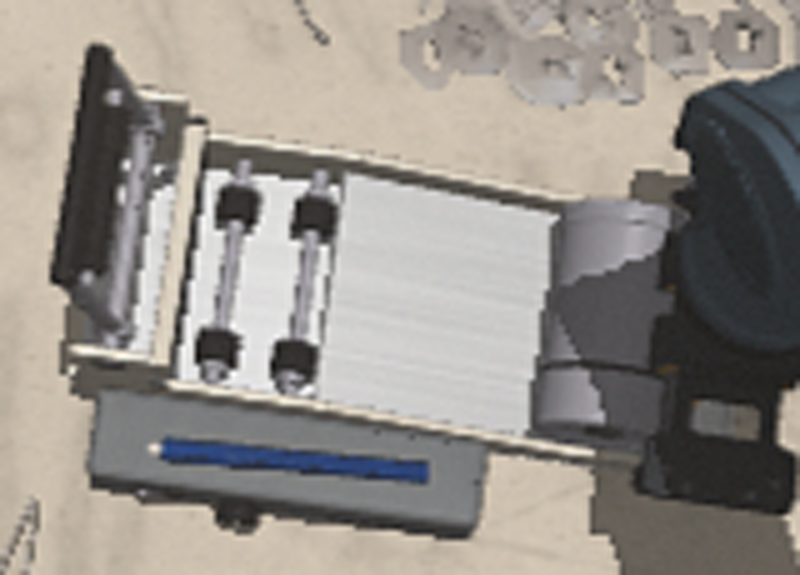

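The canister's left edge has moved from column 572 to about 557 at the top and from 542 to 533 at the bottom. The fingers are touching it and it has rolled about 4 mm. Now one steady straight push up the ramp.

```bash
python3 - <<'E'
from rb import *
ctrl.movel(pos(41,52),20);st('top')
pic('top','t2',(260,420,150,265))
E
```

```text
top 16.22 cradle 41.0 0.0 52.0 F [-0.2  0.2 -1.2] open 0.2
```

View pics/t2.png

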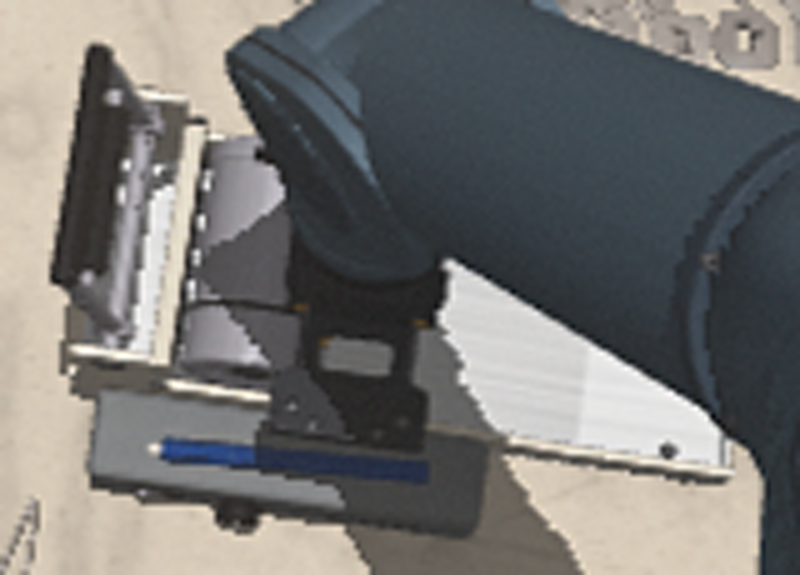

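The canister lies against the stop fence, its left edge at columns 190–210, and the bar hasn't moved. I'll back off, rise, go behind the bar and look again.

```bash
python3 - <<'E'
from rb import *
ctrl.movel(pos(10,52),50)
ctrl.movel(pos(10,290),150)
ctrl.movel(pos(200,290),150);st('over')
ctrl.movel(pos(200,186),100);st('behind')
t=cv2.resize(ctrl.read_camera('top')['img'][150:265,260:420,::-1],(640,460)[:2],interpolation=cv2.INTER_CUBIC)
cv2.imwrite('pics/t3.png',t)
pic('scene','s3',(235,385,180,300))
E
```

```text
over 20.18 cradle 198.9 -0.4 290.0 F [ 0.5 -0.5  1.3] open 0.6
behind 21.38 cradle 200.4 -0.4 186.7 F [-0.2 -0.2  0.3] open 0.6
```

View pics/t3.png

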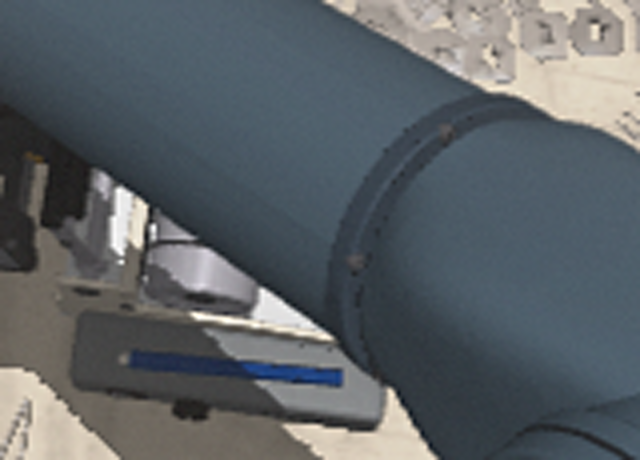

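View pics/s3.png

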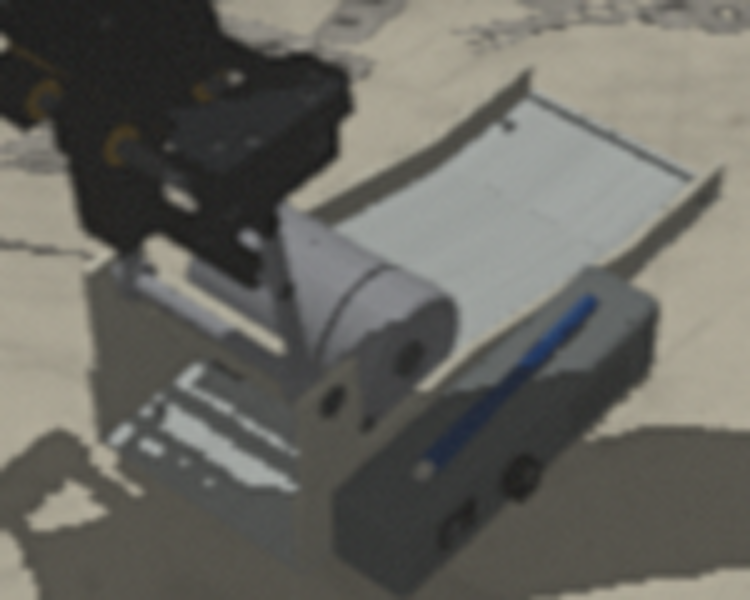

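The canister is in the seat, its end face at about (408,357) just in front of the stop, and the marker hasn't moved. Now I'll push the bar over along its arc.

```bash
python3 - <<'E'
from rb import *
for x,zz,v in [(167,186,40),(137,182,30),(114,172,30),(101,164,30)]:
    ctrl.movel(pos(x,zz),v);st()
ctrl.dwell(1.5)
ctrl.movel(pos(125,190),60);ctrl.movel(pos(190,290),120);st('clear')
ctrl.movel(pos(230,330),100)
pic('scene','s4',(235,385,180,300))
E
```

```text
22.45 cradle 167.1 0.1 185.9 F [0.1 0.8 0.1] open 0.3
 23.61 cradle 137.2 -0.0 182.1 F [-0.7  0.2 -1. ] open 0.1
 24.59 cradle 114.2 -0.0 172.1 F [ 0.6 -0.4 -0.4] open 0.4
 25.25 cradle 101.0 -0.0 164.0 F [ 0.2 -0.7 -0.2] open 0.4
clear 28.63 cradle 189.2 0.2 289.2 F [-0.5 -0.3 -0.4] open 0.6
```

View pics/s4.png

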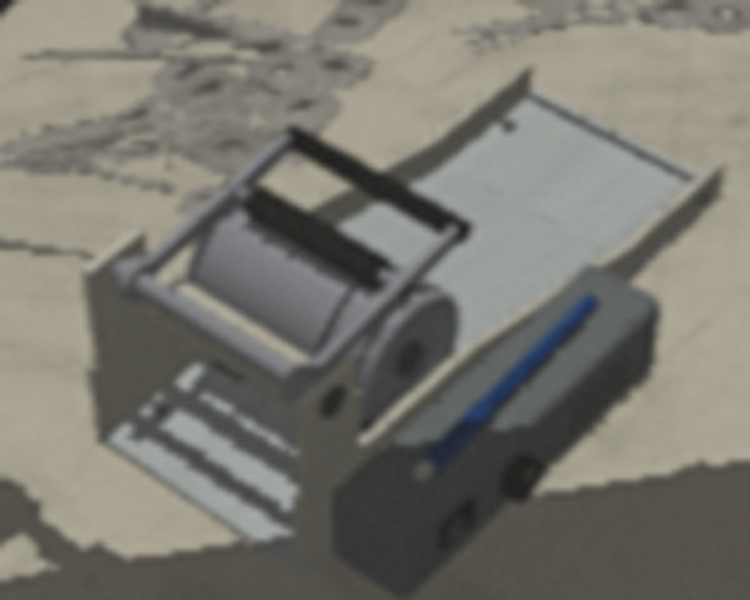

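The arm has come over: its bar is at (295,135)–(462,232) and the roller is at or near the canister. I'll check that it has stopped and compare with the projected "down" pose.

```bash
python3 - <<'E'
from rb import *
from geo import proj
X=W(p,[[49,-53,109],[49,53,109],[88,0,104+0],[60,-53,150],[60,53,150]])
print(((proj('scene',X)-[235,180]+.5)*5-.5).round())
g=lambda:ctrl.read_camera('scene')['img'][180:300,235:385].astype(int)
old=cv2.imread('pics/s4.png')[2::5,2::5,::-1].astype(int)
a=g();ctrl.dwell(2.5);b=g();ctrl.dwell(1);c=g()
for m,n in ((a,b),(b,c)): print((abs(m-n).max(2)>40).sum())
print((abs(old-a).max(2)>40).sum())
st()
cv2.imwrite('pics/s5.png',cv2.resize(c[:,:,::-1].astype(np.uint8),None,fx=5,fy=5,interpolation=cv2.INTER_CUBIC))
E
```

```text
[[287. 134.]
 [467. 235.]
 [318. 238.]
 [267.  76.]
 [452. 178.]]
0
0
0
 33.05 cradle 230.0 -0.0 330.0 F [ 0.5  0.1 -0. ] open 0.3
```

View pics/s5.png

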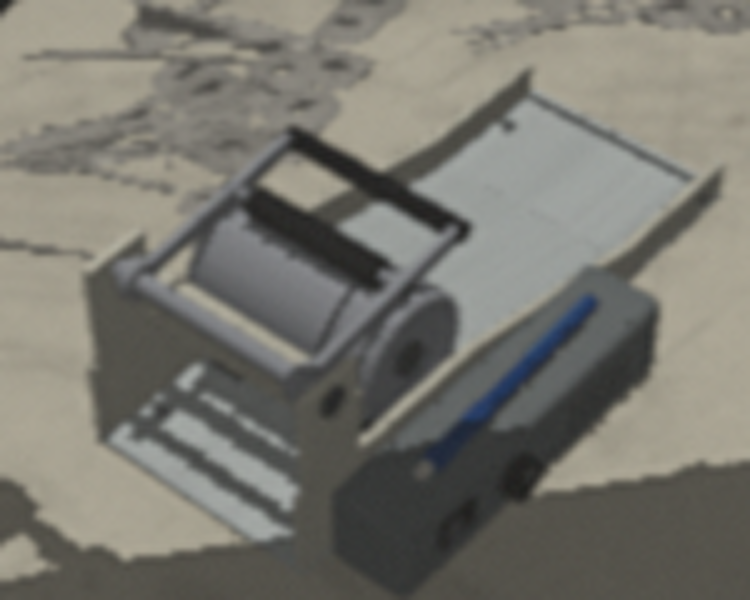

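The picture is unchanged over 3.5 s. The bar's ends, (293,135) and (465,232), match the projected "down" pose of (287,134) and (467,235), so the roller is resting on the seated canister. I'm handing in.

```bash
python3 -c "
from rig import ctrl
print(ctrl.hand_in())"
```

```text
the job is handed in; nothing more can be done
None
```

The canister is in the seat against the stop with the hold-down roller resting on it. The job was handed in at about 33 s of the 64 s allowed, with the robot clear; the hand-in returned no verdict.

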